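# Feed a batten through the trimmer guard with a push stick

## Task

Take the push stick and use it to square the wooden batten against the trimmer's fence, then feed the batten along the fence through the low guard until it presses the sprung length stop fully home. Push gently (never with more than about 20 N), keep your hand off the batten, and leave everything else on the bench alone. Then draw the stick out and lay it flat on the bench, off the trimmer.

Things in the scene. Friction and masses are not known exactly. Their poses are not given: they have to be found in the camera images.
- trimmer: Bench trimmer, off, fixed to the bench: steel bed plate (450 x 115 x 15 mm) with a low guard across its middle. Origin on the bench under the guard's middle, on the feed line; +x = feed direction, +y = away from the fence (towards the robot), z up. The plate spans x -240 to +210, y -55 to +60 mm; its top is 15 mm above the bench.
- fence (a point): Point on the fence's guiding face, on the plate's top, at trimmer x = -140, y = -25 mm; axes as the trimmer's. The fence is a straight aluminium bar from x = -235 to the guard, 14 mm high above the plate, its face at y = -25 mm
- mouth (a point): On the feed line at the guard's entry, on the plate's top (trimmer x -50, y 0, z 15 mm; same axes). The guard spans x -50 to +50; its opening is 30 mm high above the plate and 58 mm wide, from y -25 (flush with the fence) to +33 mm, with square entry corners. Clear roof, top 50 mm above the bench; knife beam over x +25 to +47, top 80 mm
- shoe_entry (a point): Start of the entry ramp of the sprung steel hold-down shoe inside the guard (trimmer x about -19 mm). The shoe's flat, x 0 to +46, hangs 17 mm above the plate, rides up onto a 20 mm thick piece and presses on it with about 3 N, so feeding meets a few newtons from here on, well before the length stop
- stop_face (a joint): Travel (m) of the sprung face of the length stop beyond the guard: 0 = out, 0.006 = fully home. Its spring is soft (about 1 N); once home the rubber-buffered stop resists with 2.4 N rising 4 N per mm for 6 mm, then solid. The stop is clamped at a setting that is not given: its untouched face stands anywhere from trimmer x +75 to +140 mm, so the end of the feed has to be felt
- batten: Plain wooden batten blank, 120 x 50 x 20 mm, about 80 g, lying on the bed plate before the guard, off the fence and a little askew. Origin at the centre of its underside; +x along its length in the feed direction, its front end at x = +60, its rear end at x = -60 mm
- push_stick: Plywood push stick, about 100 g, lying on the bench on the robot's side of the trimmer: a straight bar 18 mm wide and 14 mm high, from x = -35 to the square tip at x = +150 mm, with an upright block handle (50 mm long in x, 22 mm thick in y, top 62 mm above the underside, centred at x = 0). Origin on the underside below the middle of the handle; +x points to the tip, z up
- stick_tip (a point): Centre of the push stick's square tip face, 150 mm ahead of the handle's middle and 7 mm above the stick's underside; axes as the stick's
- oil_can: Bystander: can 66 mm wide, 120 mm tall; origin at the centre of its underside
- mug: Bystander: white mug 82 mm wide, 90 mm tall; origin at the centre of its underside
- offcut: Bystander: wooden offcut 160 x 45 x 20 mm lying on the bench beyond the trimmer (not the batten); origin at the centre of its underside
- screwdriver: Bystander: screwdriver lying on the bench; origin on its underside
- tape: Bystander: roll of grey tape 100 mm wide, 30 mm tall; origin at the centre of its underside
- hammer: Bystander: hammer lying on the bench; origin on its underside
- pencil_box: Bystander: cardboard box 70 x 110 x 35 mm; origin at the centre of its underside
There are look-alikes about, which are no part of the job. What is shaped like the push_stick but yellow is not meant. Leave any purple look-alike of the batten alone.

How it is judged:
On the way:
1. the push stick, bearing on the batten, has pushed the stop face home (at least 4.5 of its 6 mm) (contact force between push_stick and batten above 0.5 N and value of joint stop_face above 0.0045 m), for 0.2 s.
At the end, for the whole second after the job is handed in: The batten lies flat under the guard, along the fence (within 4 mm and 0.05 rad), and holds the stop face at least 4.5 mm of its 6 mm in; the push stick lies flat on the bench, off the bed plate; both at rest and released (value of joint stop_face above 0.0045 m and angle between the x axis of batten and the x axis of trimmer, either way round below 0.05 rad and y of batten in the frame of trimmer below 0.004 m and angle between batten's own z axis and vertical below 0.06 rad and linear speed of batten below 0.005 m/s and height (world z) of push_stick below 0.006 m and angle between push_stick's own z axis and vertical below 0.1 rad and linear speed of push_stick below 0.01 m/s); the robot touches nothing.
It fails at once if the hand or arm touches the batten (contact force between any of the fingers, the arm and batten above 0.3 N).
It fails at once if the push stick bears on the batten with more than 22 N (contact force between push_stick and batten above 22 N).
It fails at once if a bystander is moved by more than 30 mm (distance of any of oil_can, mug, offcut, screwdriver, tape, hammer, pencil_box from where it was at the start of the episode above 0.03 m).
It also fails if it takes over 67 s, if anything falls off the work surface, if the arm or the gripper's body presses on something with over 40 N, if the wrist force passes 120 N, or if a joint passes its speed limit or range.

## Robot

A 6-joint arm with a two-finger parallel gripper is mounted at the origin on the work surface. World frame = base frame: x ahead of the robot, y to its left, z up, the work surface at z = 0. Lengths are in m, angles in rad, forces in N, time in s.
With the tool pointing down it reaches from about 0.25 to 0.775 m from the base axis. Payload 4 kg.
Tool frame: the origin (TCP) lies at the very end of the fingers, on their centre line; the grasp point (between the pads) lies 19 mm behind it; z points along the fingers, y is the direction in which the jaws open and shut (so a half turn about z gives the same grasp; the last joint's range is limited). The gripper opens to 85 mm and grips with 20 to 120 N. Pads are 22 mm wide; open, the fingers measure 114 mm over their backs; the gripper's body (76 mm by 85 mm) begins 54 mm behind the grasp point. The pads swing forward as they close: fully open they stand 13 mm farther back than shut.
Start: joints at [-1.249, 0.087, 1.371, -0, 1.684, -0.103], TCP at [0.227, -0.501, 0.231] pointing down, gripper open.
Joint ranges: [-3.1, 3.1], [-0.76, 2.03], [0.27, 2.55], [-1.08, 4.22], [0.17, 2.65], [-2.57, 2.57]. Speed limits (rad/s): [2.79, 2.79, 3.14, 3.14, 3.14, 3.14].

## Interface

Orientations are given as a rotation vector (axis times angle).
In Python, from plant import manip gives the robot as it stands.
- The arm moves only by the shell command python3 -m pendant 'ROWS' [FORCE]. ROWS is JSON, a list of rows, each a list of 7 numbers: the closure in counts, from 0 (fully open) to 255 (shut), then the shift along the tool's x, y, z in cm, then the turn, a rotation vector about the tool's x, y, z in rad. In form: [[hand, dx, dy, dz, rx, ry, rz], ...]. A call has 1 to 5 rows; each row shifts and turns the commanded pose from where the row before left it, along the tool's axes as they then stand; what a row does not reach is not made up. A row lasts 1/12 s, in which the tool goes at most 41.7 mm and 7.16 degrees, less where a joint would pass 70% of its speed; a pose out of reach is approached as far as the arm can. A call is refused whole if a number of a shift passes 4.17 or a number of a turn 0.125, either way. A call with a gripper value outside its range is refused whole. The fingers move at their own pace and stop on an object; FORCE is the grip in N (left out, the last holds). Time passes only in rows, so rows that do not move let the fingers close. It gives the time, the measured TCP pose, the force and the opening at its end, in the units of the state.
- manip.read_state(): the state, without advancing time (a new reading comes with each control period).
- manip.snapshot(name): name is "scene" or "top" or "wrist"; returns the picture (420x560x3 uint8, red, green, blue); there is no depth.
- manip.calibration(name): a dict with "camera_matrix" (3x3 intrinsics, pixels), "k1" (the pictures are not rectified: a ray, as slopes to the right and down, at radius r is drawn at 1 + k1 r^2 times it, then the intrinsics apply), "R" (3x3) and "t" (3): a world point X has camera coordinates R X + t. Camera axes: x right, y down, z forward; pixel columns grow to the right and rows downward; lengths in m; the calibration is good to about 2 mm. A picture is of the moment at which its call begins: read the wrist's pose just before it. calibration takes no time and is no camera call; for the wrist camera it gives the pose at the moment of the call.
- manip.hand_in(): hands the job in, once; it reports no verdict.
The state is a dict: "clock": time; "qpos": joint angles; "joint_velocities": joint speeds; "joint_efforts": joint torques, N m; "eef_pos": TCP position; "ee_rot": TCP orientation; "ft_force": force on the tool from outside, world axes, zero at the start; "torque": the same for the moment, N m; "gripper_width": finger opening in m.
Only numpy, scipy, OpenCV 4.12 (cv2) and the standard library are available. Lean on these libraries where they do the work, as an engineer would, in place of code of your own. Each camera call takes 0.05 s, during which the arm holds its last target. There are 200 camera calls.

## Working session

There is one attempt and no reset: what is moved stays moved. The work goes in short steps, Python scripts to look and compute and a shell command to move; the robot and the scene stay as the last step left them, time stands still between calls to the robot, and variables do not carry over. Pictures are saved under pics/ and viewed, about 8 in all and at most 12, crops included, and the job is handed in when it is done.

```bash
ls; mkdir -p pics; python3 - <<'E'
from plant import manip
import cv2,numpy as np
s=manip.read_state()
print({k:np.round(v,3).tolist() for k,v in s.items()})
for n in("scene","top"):
    c=manip.calibration(n);print(n,c)
    cv2.imwrite(f"pics/{n}0.png",cv2.cvtColor(manip.snapshot(n),cv2.COLOR_RGB2BGR))
E
```

```text
pics
{'clock': 0.0, 'qpos': [-1.249, 0.088, 1.372, 0.0, 1.684, -0.103], 'joint_velocities': [-0.0, 0.001, -0.0, -0.0, 0.0, -0.001], 'joint_efforts': [0.0, -35.187, -31.327, -0.0, 0.011, 0.0], 'eef_pos': [0.227, -0.501, 0.23], 'ee_rot': [-3.069, -0.662, 0.0], 'ft_force': [0.292, 0.35, 0.003], 'torque': [0.044, 0.023, -0.009], 'gripper_width': 0.085}
scene {'camera_matrix': array([[546.27086819,   0.        , 271.83718113],
       [  0.        , 546.27086819, 208.63655153],
       [  0.        ,   0.        ,   1.        ]]), 'k1': -0.19895878076709697, 'R': array([[ 1.54909595e-03,  9.99998785e-01,  1.72275667e-04],
       [ 5.50610862e-01, -7.09140782e-04, -8.34761748e-01],
       [-8.34760612e-01,  1.38798290e-03, -5.50611292e-01]]), 't': array([ 0.07018852, -0.24335447,  2.07213186])}
top {'camera_matrix': array([[478.13073894,   0.        , 277.7184389 ],
       [  0.        , 478.13073894, 212.84859066],
       [  0.        ,   0.        ,   1.        ]]), 'k1': 0.023603705964593994, 'R': array([[-5.56340898e-03, -9.99984354e-01, -5.83718926e-04],
       [-9.88812278e-01,  5.58826401e-03, -1.49060559e-01],
       [ 1.49061488e-01, -2.52096409e-04, -9.88827897e-01]]), 't': array([-0.07637988,  0.50021215,  1.3760343 ])}
```

View pics/top0.png

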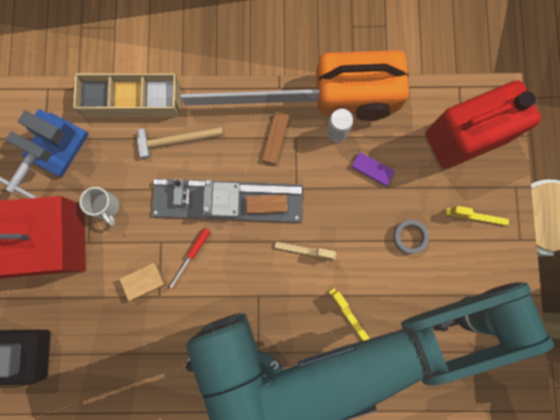

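View pics/scene0.png

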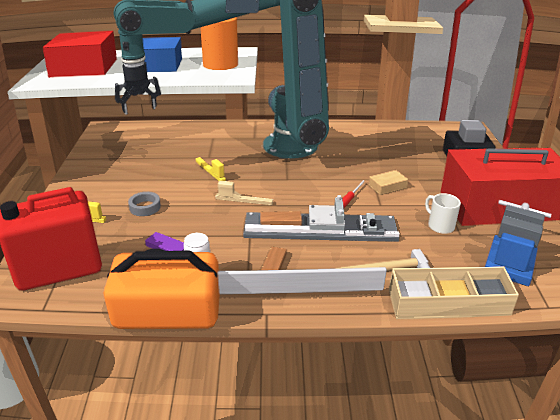

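The top view shows the trimmer at px (150–302, 180–222), feeding to the left. The batten is at (267,204) and the natural push stick at (275–337, 243–258), with its handle on the right. The yellow sticks are decoys.

```bash
cat > h.py <<'E'
from plant import manip
import cv2,numpy as np
def ray(c,uv,z):
    K=c["camera_matrix"];k=c["k1"]
    d=(np.array(uv,float)-K[:2,2])/np.array([K[0,0],K[1,1]])
    u=d.copy()
    for _ in range(20): u=d/(1+k*(u@u))
    R=np.array(c["R"]);t=np.array(c["t"])
    o=-R.T@t; v=R.T@np.array([u[0],u[1],1.])
    return o+v*(z-o[2])/v[2]
def proj(c,X):
    p=np.array(c["R"])@X+c["t"];u=p[:2]/p[2];u=u*(1+c["k1"]*(u@u))
    return c["camera_matrix"][:2,:2]@u+c["camera_matrix"][:2,2]
def snap(n,f=None):
    c=manip.calibration(n);im=cv2.cvtColor(manip.snapshot(n),cv2.COLOR_RGB2BGR)
    if f: cv2.imwrite(f,im)
    return im,c
E
python3 - <<'E'
from h import *
im=cv2.imread("pics/top0.png")
cv2.imwrite("pics/top0c.png",cv2.resize(im[170:270,145:345],None,fx=4,fy=4,interpolation=cv2.INTER_CUBIC))
E
```

```text
(no output)
```

View pics/top0c.png

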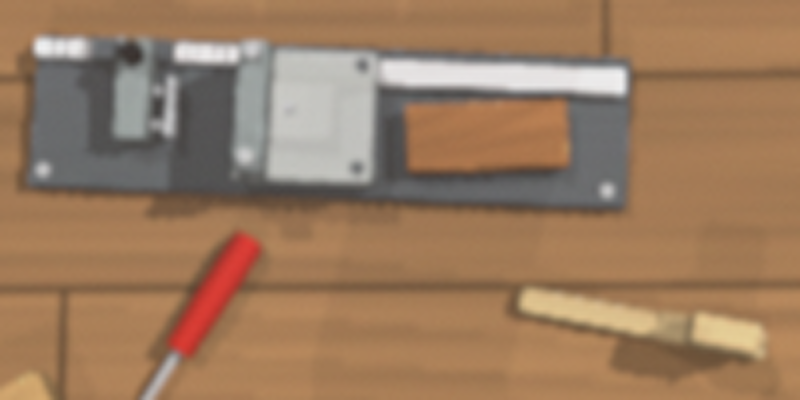

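The crop shows the plate corners at (35,40), (630,58), (627,208) and (28,187). The batten corners are at (405,106), (567,99), (570,165) and (410,172). The stick tip is at (516,300) and the handle top spans (690–765, 315–357).

```bash
python3 - <<'E'
from h import *
c=manip.calibration("top")
P=lambda p,z: ray(c,np.array(p)/4+[144.6,169.6],z)[:2]
C=[P(p,.015) for p in [(35,40),(630,58),(627,208),(28,187)]] # (210,-55),(-240,-55),(-240,60),(210,60)
ex=((C[0]-C[1])+(C[3]-C[2]));print("len",np.linalg.norm(C[0]-C[1]),np.linalg.norm(C[1]-C[2]))
ex/=np.linalg.norm(ex);ey=np.array([-ex[1],ex[0]])
m=np.mean(C,0);o=m-ex*(-.015)-ey*.0025
print("trimmer o",o,"yaw",np.arctan2(ex[1],ex[0]))
B=[P(p,.035) for p in [(405,106),(567,99),(570,165),(410,172)]]
b=np.mean(B,0);d=(B[0]+B[3]-B[1]-B[2])
T=lambda w:np.array([(w-o)@ex,(w-o)@ey])*1000
print("batten",b,T(b),"ang rel",np.arctan2(d@ey,d@ex),[T(x).round() for x in B])
tip=P((518,288),.014)/2+P((514,312),.014)/2
H=np.mean([P(p,.062) for p in [(692,315),(765,327),(758,357),(688,343)]],0)
e=tip-H
print("tip",tip,"handle",H,np.linalg.norm(e),"yaw",np.arctan2(e[1],e[0]),"T",T(tip),T(H))
E
```

```text
len 0.45105541824335355 0.11466571737168753
trimmer o [0.54532926 0.08802079] yaw 1.532141399271411
batten [ 0.52855475 -0.04633195] [-134.90063715   11.56987079] ang rel 0.07709162260750418 [array([-72.,  -9.]), array([-193.,  -18.]), array([-196.,   32.]), array([-78.,  41.])]
tip [ 0.40783789 -0.0664036 ] handle [ 0.37754757 -0.21700496] 0.15361729796397167 yaw 1.3723153350998227 T [-159.6224258   131.42088069] [-311.28186816  155.86853446]
```

```bash
python3 -m pendant '[[0,3.18,-2.46,0,0,0,0],[0,3.18,-2.46,0,0,0,0],[0,3.18,-2.46,0,0,0,0],[0,3.18,-2.46,0,0,0,0]]' 80
python3 -m pendant '[[0,3.18,-2.46,0,0,0,0],[0,3.18,-2.46,0,0,0,0],[0,3.18,-2.46,0,0,0,0],[0,3.18,-2.46,0,0,0,0]]'
python3 -m pendant '[[0,0,0,0,0,0,-0.12],[0,0,0,0,0,0,-0.12],[0,0,0,0,0,0,-0.12],[0,0,0,0,0,0,-0.12]]'
python3 -m pendant '[[0,0,0,0,0,0,-0.12],[0,0,0,0,0,0,-0.12],[0,0,0,0,0,0,-0.12],[0,0,0,0,0,0,-0.107],[0,0,0,0,0,0,0]]'
python3 - <<'E'
from h import *
from scipy.spatial.transform import Rotation as R
s=manip.read_state();print(s["eef_pos"],s["ft_force"]);M=R.from_rotvec(s["ee_rot"]).as_matrix();print(M.round(3))
im,c=snap("wrist","pics/w1.png")
print(-c["R"].T@c["t"])
E
```

```text
clock: 0.43
eef_pos: [0.3022, -0.3574, 0.2305]
ee_rot: [-3.07, -0.66, 0.0]
ft_force: [1.3, 0.2, 0.2]
gripper_width: 0.0853
clock: 0.77
eef_pos: [0.3776, -0.215, 0.2309]
ee_rot: [-3.071, -0.661, 0.0]
ft_force: [0.1, -0.6, -0.1]
gripper_width: 0.0855
clock: 1.1
eef_pos: [0.3773, -0.2162, 0.2308]
ee_rot: [-2.82, -1.383, 0.001]
ft_force: [-0.3, -0.1, 0.6]
gripper_width: 0.0853
clock: 1.52
eef_pos: [0.3771, -0.2168, 0.2308]
ee_rot: [-2.429, -1.991, 0.0]
ft_force: [0.5, 0.0, 0.8]
gripper_width: 0.0853
[ 0.37710544 -0.2167728   0.23075379] [0.50875321 0.0177072  0.84512973]
[[ 0.196  0.981 -0.001]
 [ 0.981 -0.196  0.001]
 [ 0.    -0.001 -1.   ]]
[ 0.39080729 -0.15155801  0.37243765]
```

View pics/w1.png

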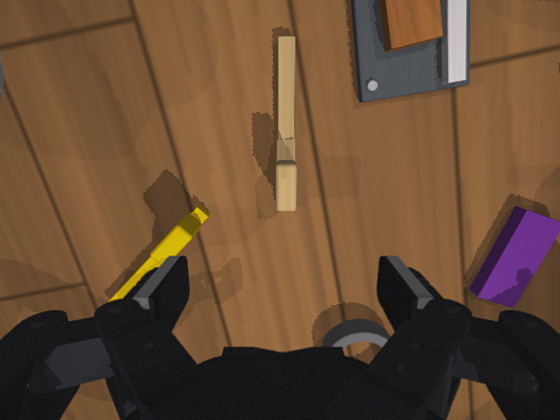

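In the wrist view the stick runs straight up from the handle top at (276–296, 163–210) to its tip at (278–295, 37). The plate corner and the batten are at upper right.

```bash
python3 - <<'E'
from h import *
from scipy.spatial.transform import Rotation as R
c=manip.calibration("wrist");s=manip.read_state();M=R.from_rotvec(s["ee_rot"]).as_matrix()
H=np.mean([ray(c,p,.062) for p in [(276.5,163),(296,163),(277,210.5),(296,210.5)]],0)
tip=ray(c,(286.7,37),.014)
for p in [(359,102),(469,83)]: print("plate corner",ray(c,p,.015))
e=tip-H;print(H,tip,np.linalg.norm(e[:2]),"yaw",np.arctan2(e[1],e[0]),"tool yaw",np.arctan2(M[1,0],M[0,0]))
print("H in tool cm",M.T@(H-s["eef_pos"])*100)
ex=np.array([np.cos(1.5321),np.sin(1.5321)]);ey=np.array([-ex[1],ex[0]]);o=np.array([.5453,.0880])
print("expected",o-.24*ex+.06*ey,o-.24*ex-.055*ey)
E
```

```text
plate corner [ 0.47574899 -0.14846839  0.015     ]
plate corner [ 0.59182616 -0.15329125  0.015     ]
[ 0.38201391 -0.21484213  0.062     ] [ 0.41192952 -0.07088291  0.014     ] 0.14703469116436696 yaw 1.365906225517908 tool yaw 1.3696383921430624
H in tool cm [ 0.28198913  0.45152435 16.88353449]
expected [ 0.47606012 -0.14949913] [ 0.59097403 -0.1539481 ]
```

```bash
python3 -m pendant '[[0,0.2,0.3,4,0,0,0],[0,0,0,4,0,0,0],[0,0,0,4,0,0,0],[0,0,0,4,0,0,0],[0,0,0,4,0,0,0]]'
python3 -m pendant '[[0,0,0,0.4,0,0,0],[0,0,0,0,0,0,0],[255,0,0,0,0,0,0],[255,0,0,0,0,0,0],[255,0,0,0,0,0,0]]' 80
python3 -m pendant '[[255,0,0,0,0,0,0],[255,0,0,0,0,0,0],[255,0,0,0,0,0,0],[255,0,0,0,0,0,0],[255,0,0,0,0,0,0]]'
```

```text
clock: 1.98
eef_pos: [0.3805, -0.2154, 0.0297]
ee_rot: [2.433, 1.986, 0.0]
ft_force: [0.4, 0.7, 0.1]
gripper_width: 0.0857
clock: 2.4
eef_pos: [0.3828, -0.2172, 0.0305]
ee_rot: [2.427, 1.985, 0.002]
ft_force: [-0.2, 0.4, 0.3]
gripper_width: 0.0515
clock: 2.82
eef_pos: [0.3816, -0.2163, 0.0288]
ee_rot: [2.429, 1.988, 0.001]
ft_force: [-1.2, -0.0, 6.1]
gripper_width: 0.021
```

```bash
python3 -m pendant '[[255,0,0,-1,0,0,0],[255,0,0,-2,0,0,0],[255,0,0,-3,0,0,-0.08],[255,0,0,0,0,0,-0.083],[255,0,0,0,0,0,0]]'
python3 -m pendant '[[255,0,0,0,0,0,0],[255,0,0,0,0,0,0]]'
python3 - <<'E'
from h import *
from scipy.spatial.transform import Rotation as R
s=manip.read_state();print(s["eef_pos"],s["ft_force"],s["gripper_width"]);M=R.from_rotvec(s["ee_rot"]).as_matrix();print(M.round(3),np.arctan2(M[1,0],M[0,0]))
im,c=snap("wrist","pics/w2.png")
E
```

```text
clock: 3.23
eef_pos: [0.3817, -0.2164, 0.0896]
ee_rot: [2.257, 2.18, 0.001]
ft_force: [-0.1, -0.0, -1.3]
gripper_width: 0.021
clock: 3.4
eef_pos: [0.3798, -0.215, 0.0862]
ee_rot: [-2.261, -2.177, 0.001]
ft_force: [0.6, -0.8, -1.8]
gripper_width: 0.0209
[ 0.37983925 -0.2149603   0.08620902] [ 0.61912214 -0.78736535 -1.76867611] 0.020872448333586355
[[ 0.038  0.999 -0.002]
 [ 0.999 -0.038  0.002]
 [ 0.001 -0.002 -1.   ]] 1.5330844848825114
```

View pics/w2.png

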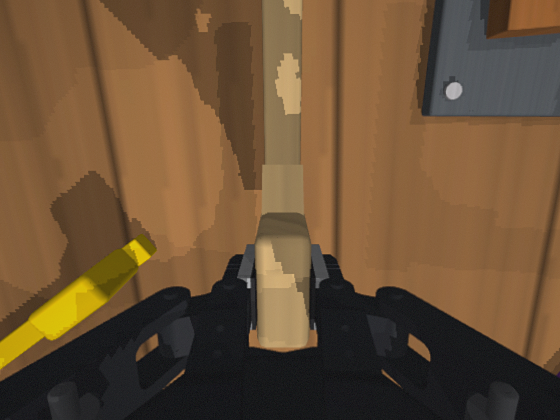

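The stick is held straight and centred. Next I move beside the batten, flank parallel to the fence, and lower.

```bash
python3 -m pendant '[[255,2,2.1,0,0,0,0],[255,2,2.1,0,0,0,0],[255,2,2.1,0,0,0,0],[255,1.4,2.1,0,0,0,0],[255,0,0,0,0,0,0]]'
python3 -m pendant '[[255,0,0,2,0,0,0],[255,0,0,1.5,0,0,0],[255,0,0,0.4,0,0,0],[255,0,0,0,0,0,0],[255,0,0,0,0,0,0]]'
cat > st.py <<'E'
from h import *
from scipy.spatial.transform import Rotation as R
s=manip.read_state();M=R.from_rotvec(s["ee_rot"]).as_matrix()
ex=np.array([np.cos(1.5321),np.sin(1.5321)]);ey=np.array([-ex[1],ex[0]]);o=np.array([.5453,.0880])
w=np.array(s["eef_pos"]);F=np.array(s["ft_force"]);T=lambda v:np.array([v@ex,v@ey])
print("t",round(s["clock"],2),"T mm",(T(w[:2]-o)*1000).round(1),"z",w[2].round(4),"yaw rel",(np.arctan2(M[1,0],M[0,0])-1.5321).round(4),"F",T(F[:2]).round(2),F[2].round(2),"Mz",np.round(s["torque"],2),"w",s["gripper_width"].round(4))
E
python3 st.py
```

```text
clock: 3.87
eef_pos: [0.4696, -0.1421, 0.0863]
ee_rot: [-2.257, -2.183, -0.003]
ft_force: [-0.1, -0.6, -0.5]
gripper_width: 0.0211
clock: 4.28
eef_pos: [0.4668, -0.1449, 0.0481]
ee_rot: [-2.261, -2.18, 0.001]
ft_force: [0.3, 0.0, -0.1]
gripper_width: 0.0212Traceback (most recent call last):
  File "st.py", line 6, in <module>
    print("t",round(s["clock"],2),"T mm",(T(w[:2]-o)*1000).round(1),"z",w[2].round(4),"yaw rel",(np.arctan2(M[1,0],M[0,0])-1.5321).round(4),"F",T(F[:2]).round(2),F[2].round(2),"Mz",np.round(s["torque"],2),"w",s["gripper_width"].round(4))
                                                                                                                                                                                                                 ^^^^^^^^^^^^^^^^^^^^^^^^
AttributeError: 'float' object has no attribute 'round'
```

```bash
sed -i 's/s\["gripper_width"\].round(4)/round(s["gripper_width"],4)/' st.py
python3 -m pendant '[[255,0,0.8,0,0,0,0],[255,0,0.8,0,0,0,0],[255,0,0.4,0,0,0,0],[255,0,0.3,0,0,0,0],[255,0,0.3,0,0,0,0]]' >/dev/null; python3 st.py
python3 -m pendant '[[255,0,0.15,0,0,0,0],[255,0,0.15,0,0,0,0],[255,0,0.15,0,0,0,0],[255,0,0.1,0,0,0,0],[255,0,0,0,0,0,0]]' >/dev/null; python3 st.py
python3 -m pendant '[[255,0,0.1,0,0,0,0],[255,0,0.05,0,0,0,0],[255,0,0,0,0,0,0]]' >/dev/null; python3 st.py
```

```text
t 4.7 T mm [-235.5   42.3] z 0.0487 yaw rel 0.003 F [0.36 0.69] -0.5 Mz [0.06 0.09 0.07] w 0.0208
t 5.12 T mm [-235.4   37.3] z 0.0483 yaw rel 0.0026 F [-0.13 -0.13] -0.87 Mz [-0.03 -0.02  0.04] w 0.0211
t 5.37 T mm [-235.5   35.9] z 0.0483 yaw rel 0.0026 F [0.57 0.  ] -1.26 Mz [-0.02  0.03  0.07] w 0.0212
```

Nearly there. I'll take small steps and take a top picture.

```bash

python3 -m pendant '[[255,0,0.1,0,0,0,0],[255,0,0,0,0,0,0],[255,0,0,0,0,0,0]]' >/dev/null; python3 st.py
python3 -m pendant '[[255,0,0.1,0,0,0,0],[255,0,0,0,0,0,0],[255,0,0,0,0,0,0]]' >/dev/null; python3 st.py
python3 - <<'E'
from h import *
im,c=snap("top","pics/top1.png")
im2,c2=snap("wrist","pics/w3.png")
a=cv2.resize(im[170:270,195:345],None,fx=4,fy=4,interpolation=cv2.INTER_CUBIC)
b=cv2.resize(im2,(267,200));a[200:400,333:600]=b
cv2.imwrite("pics/m1.png",a)
E
```

```text
t 5.62 T mm [-235.5   34.8] z 0.0483 yaw rel 0.0026 F [0.71 0.28] -1.14 Mz [-0.06  0.03  0.01] w 0.021
t 5.87 T mm [-235.5   33.8] z 0.0483 yaw rel 0.0027 F [ 0.95 -0.01] -1.1 Mz [0.01 0.04 0.05] w 0.0209
```

View pics/m1.png

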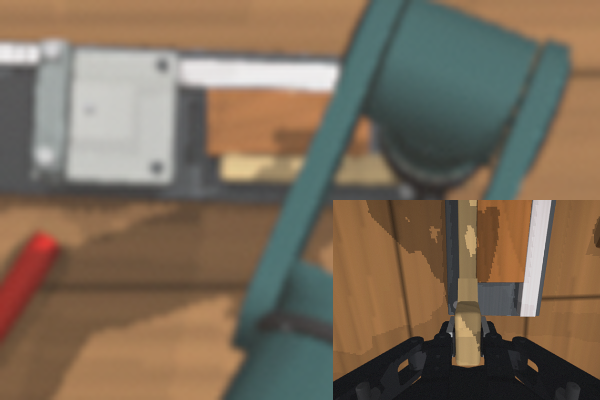

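The batten is parallel and nearly on the fence, and the rear end is clear of the handle. I step on until I feel the fence.

```bash

python3 -m pendant '[[255,0,0.05,0,0,0,0],[255,0,0,0,0,0,0],[255,0,0,0,0,0,0]]' >/dev/null; python3 st.py
python3 -m pendant '[[255,0,0.05,0,0,0,0],[255,0,0,0,0,0,0],[255,0,0,0,0,0,0]]' >/dev/null; python3 st.py
python3 -m pendant '[[255,0,0.05,0,0,0,0],[255,0,0,0,0,0,0],[255,0,0,0,0,0,0]]' >/dev/null; python3 st.py
```

```text
t 6.22 T mm [-235.4   33.5] z 0.0483 yaw rel 0.0027 F [-0.24  0.76] -0.84 Mz [0.01 0.09 0.1 ] w 0.0211
t 6.47 T mm [-235.4   32.9] z 0.0483 yaw rel 0.0027 F [-0.05  0.89] -0.62 Mz [0.04 0.12 0.02] w 0.0211
t 6.72 T mm [-235.5   32.4] z 0.0483 yaw rel 0.0026 F [-0.8   0.36] -0.02 Mz [0.03 0.06 0.06] w 0.021
```

```bash

python3 -m pendant '[[255,0,0.05,0,0,0,0],[255,0,0,0,0,0,0],[255,0,0,0,0,0,0]]' >/dev/null; python3 st.py
python3 -m pendant '[[255,0,0.05,0,0,0,0],[255,0,0,0,0,0,0],[255,0,0,0,0,0,0]]' >/dev/null; python3 st.py
python3 -m pendant '[[255,0,0.05,0,0,0,0],[255,0,0,0,0,0,0],[255,0,0,0,0,0,0]]' >/dev/null; python3 st.py
```

```text
t 6.97 T mm [-235.4   32.1] z 0.0483 yaw rel 0.0027 F [-0.38  0.83] -0.56 Mz [0.02 0.25 0.08] w 0.0208
t 7.22 T mm [-235.5   32. ] z 0.0482 yaw rel 0.0029 F [-0.2   3.56] 0.42 Mz [0.06 0.73 0.21] w 0.0209
t 7.47 T mm [-235.5   31.9] z 0.0482 yaw rel 0.003 F [-0.29  5.05] 2.81 Mz [0.11 0.95 0.24] w 0.0211
```

Squared: a firm 5 N reaction from the fence. Back off, go round behind the batten, and line up on its centre line.

```bash

python3 -m pendant '[[255,0,-0.5,0,0,0,0],[255,0,-1,0,0,0,0],[255,-2,-0.5,0,0,0,0],[255,-3.5,0,0,0,0,0],[255,-3.5,0,0,0,0,0]]' >/dev/null
python3 -m pendant '[[255,-3,0,0,0,0,0],[255,-1,0,0,0,0,0],[255,0,0,0,0,0,0],[255,0,2,0,0,0,0],[255,0,1.4,0,0,0,0]]' >/dev/null;
python3 -m pendant '[[255,0,1.3,0,0,0,0],[255,0,0.8,0,0,0,0],[255,0,0,0,0,0,0],[255,0,0,0,0,0,0]]' >/dev/null; python3 st.py
python3 - <<'E'
from h import *
im,c=snap("top","pics/top2.png")
im2,c2=snap("wrist","pics/w4.png")
a=cv2.resize(im[170:270,195:345],None,fx=5,fy=5,interpolation=cv2.INTER_CUBIC)
a[300:500,483:750]=cv2.resize(im2,(267,200))
cv2.imwrite("pics/m2.png",a)
E
```

```text
t 8.63 T mm [-364.2   -4.3] z 0.0481 yaw rel 0.004 F [ 0.02 -0.09] -1.44 Mz [-0.03  0.02 -0.07] w 0.0208
```

View pics/m2.png

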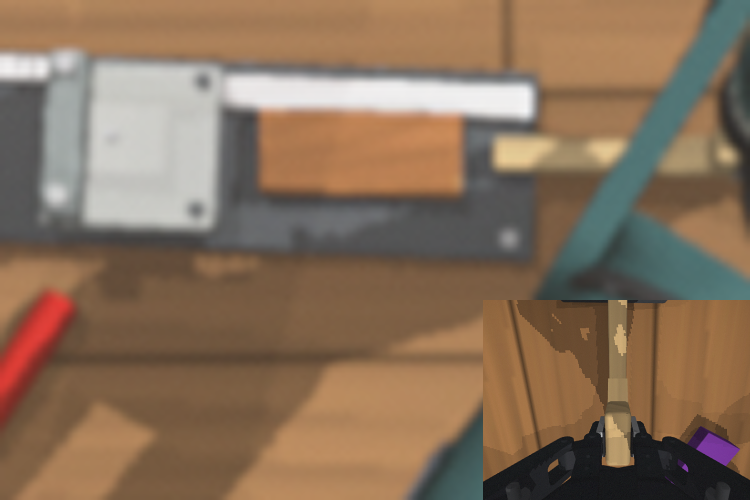

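```bash

python3 -m pendant '[[255,0.6,-0.2,0,0,0,0],[255,0.4,0,0,0,0,0],[255,0.3,0,0,0,0,0],[255,0.3,0,0,0,0,0],[255,0.3,0,0,0,0,0]]' >/dev/null; python3 st.py
python3 -m pendant '[[255,0.5,0,0,0,0,0],[255,0.5,0,0,0,0,0],[255,0.5,0,0,0,0,0],[255,0.5,0,0,0,0,0],[255,0.5,0,0,0,0,0]]' >/dev/null; python3 st.py
python3 -m pendant '[[255,0.5,0,0,0,0,0],[255,0.5,0,0,0,0,0],[255,0.3,0,0,0,0,0],[255,0,0,0,0,0,0]]' >/dev/null; python3 st.py
python3 - <<'E'
from h import *
im,c=snap("top","pics/top3.png")
cv2.imwrite("pics/m3.png",cv2.resize(im[170:240,195:345],None,fx=5,fy=5,interpolation=cv2.INTER_CUBIC))
E
```

```text
t 9.15 T mm [-346.    -2.2] z 0.0484 yaw rel 0.0027 F [-0.13 -0.57] -0.3 Mz [-0.01 -0.02 -0.03] w 0.0209
t 9.57 T mm [-320.9   -2.3] z 0.0484 yaw rel 0.0028 F [-1.62 -0.16] -0.87 Mz [-0.09  0.02  0.02] w 0.021
t 9.9 T mm [-307.4   -2.2] z 0.0482 yaw rel 0.0035 F [-0.42 -0.07] -1.09 Mz [-0.02  0.02 -0.05] w 0.021
```

View pics/m3.png

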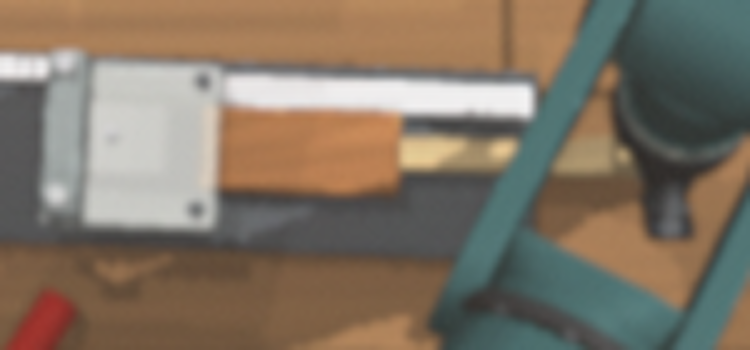

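The batten is entering the mouth flush with the fence. Continue feeding through the shoe.

```bash

python3 -m pendant '[[255,0.3,0,0,0,0,0],[255,0.3,0,0,0,0,0],[255,0.3,0,0,0,0,0],[255,0.3,0,0,0,0,0],[255,0.3,0,0,0,0,0]]' >/dev/null; python3 st.py
python3 -m pendant '[[255,0.2,0,0,0,0,0],[255,0.2,0,0,0,0,0],[255,0.2,0,0,0,0,0],[255,0.2,0,0,0,0,0],[255,0.2,0,0,0,0,0]]' >/dev/null; python3 st.py
python3 -m pendant '[[255,0.2,0,0,0,0,0],[255,0.2,0,0,0,0,0],[255,0.2,0,0,0,0,0],[255,0.2,0,0,0,0,0],[255,0.2,0,0,0,0,0]]' >/dev/null; python3 st.py
python3 -m pendant '[[255,0.2,0,0,0,0,0],[255,0.2,0,0,0,0,0],[255,0.2,0,0,0,0,0],[255,0.2,0,0,0,0,0],[255,0.2,0,0,0,0,0]]' >/dev/null; python3 st.py
```

```text
t 10.37 T mm [-293.1   -2.2] z 0.0483 yaw rel 0.0026 F [0.09 0.15] -1.72 Mz [-0.17  0.    0.01] w 0.0211
t 10.78 T mm [-283.1   -2.2] z 0.0483 yaw rel 0.0027 F [-0.09 -0.24] -0.72 Mz [-0.12  0.03 -0.01] w 0.0214
t 11.2 T mm [-275.1   -2.5] z 0.049 yaw rel 0.0029 F [-6.73  0.72] -0.49 Mz [-1.11  0.19  0.07] w 0.0209
t 11.62 T mm [-264.5   -2.4] z 0.0488 yaw rel 0.0021 F [-3.3 -0.2] -0.79 Mz [-0.8   0.04 -0.02] w 0.0211
```

```bash

python3 -m pendant '[[255,0.3,0,0,0,0,0],[255,0.3,0,0,0,0,0],[255,0.3,0,0,0,0,0],[255,0.3,0,0,0,0,0],[255,0.3,0,0,0,0,0]]' >/dev/null; python3 st.py
python3 -m pendant '[[255,0.3,0,0,0,0,0],[255,0.3,0,0,0,0,0],[255,0.3,0,0,0,0,0],[255,0.3,0,0,0,0,0],[255,0.3,0,0,0,0,0]]' >/dev/null; python3 st.py
python3 -m pendant '[[255,0.3,0,0,0,0,0],[255,0.3,0,0,0,0,0],[255,0.3,0,0,0,0,0],[255,0.3,0,0,0,0,0],[255,0.3,0,0,0,0,0]]' >/dev/null; python3 st.py
python3 -m pendant '[[255,0.2,0,0,0,0,0],[255,0.2,0,0,0,0,0],[255,0.1,0,0,0,0,0],[255,0,0,0,0,0,0]]' >/dev/null; python3 st.py
python3 - <<'E'
from h import *
im,c=snap("top","pics/top4.png")
a=cv2.resize(im[170:240,145:295],None,fx=5,fy=5,interpolation=cv2.INTER_CUBIC)
cv2.imwrite("pics/m4.png",a)
E
```

```text
t 12.03 T mm [-248.1   -2.2] z 0.0484 yaw rel 0.0028 F [-5.18  0.05] -0.53 Mz [-0.7   0.    0.01] w 0.0208
t 12.45 T mm [-233.1   -2. ] z 0.0483 yaw rel 0.0027 F [-6.26  0.6 ] 0.46 Mz [-0.74  0.02  0.01] w 0.021
t 12.87 T mm [-218.1   -2. ] z 0.0483 yaw rel 0.0027 F [-4.72 -0.31] 0.55 Mz [-0.77  0.01 -0.02] w 0.0208
t 13.2 T mm [-212.9   -2. ] z 0.0483 yaw rel 0.0029 F [-3.8  -0.25] -0.47 Mz [-0.6  -0.02 -0.08] w 0.0212
```

View pics/m4.png

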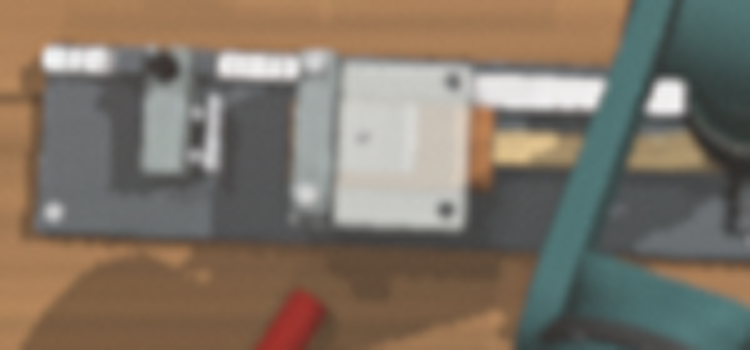

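The batten front is just emerging past the knife beam. The stop face is at about trimmer x ≈ +100, so contact should come at TCP x ≈ −170. I'll approach slowly.

```bash

python3 -m pendant '[[255,0.3,0,0,0,0,0],[255,0.3,0,0,0,0,0],[255,0.3,0,0,0,0,0],[255,0.3,0,0,0,0,0],[255,0.3,0,0,0,0,0]]' >/dev/null; python3 st.py
python3 -m pendant '[[255,0.2,0,0,0,0,0],[255,0.2,0,0,0,0,0],[255,0.2,0,0,0,0,0],[255,0.2,0,0,0,0,0],[255,0.2,0,0,0,0,0]]' >/dev/null; python3 st.py
python3 -m pendant '[[255,0.1,0,0,0,0,0],[255,0.1,0,0,0,0,0],[255,0.1,0,0,0,0,0],[255,0.1,0,0,0,0,0]]' >/dev/null; python3 st.py
python3 -m pendant '[[255,0.1,0,0,0,0,0],[255,0.1,0,0,0,0,0],[255,0.1,0,0,0,0,0],[255,0.1,0,0,0,0,0]]' >/dev/null; python3 st.py
python3 -m pendant '[[255,0.1,0,0,0,0,0],[255,0.1,0,0,0,0,0],[255,0.1,0,0,0,0,0],[255,0.1,0,0,0,0,0]]' >/dev/null; python3 st.py
```

```text
t 13.67 T mm [-198.   -2.] z 0.0483 yaw rel 0.0027 F [-5.48 -0.14] -0.06 Mz [-0.77  0.1  -0.  ] w 0.0211
t 14.08 T mm [-188.2   -1.9] z 0.0483 yaw rel 0.0027 F [-3.95  0.42] -0.01 Mz [-0.74 -0.04 -0.02] w 0.0212
t 14.42 T mm [-184.3   -1.9] z 0.0483 yaw rel 0.0026 F [-4.87  0.46] -0.83 Mz [-0.78  0.    0.  ] w 0.0207
t 14.75 T mm [-180.3   -1.9] z 0.0483 yaw rel 0.0026 F [-3.82 -0.23] -1.4 Mz [-0.71 -0.02 -0.01] w 0.0212
t 15.08 T mm [-176.3   -1.9] z 0.0483 yaw rel 0.0027 F [-4.16 -0.47] -0.39 Mz [-0.74 -0.01  0.01] w 0.0206
```

```bash

python3 -m pendant '[[255,0.1,0,0,0,0,0],[255,0.1,0,0,0,0,0],[255,0.1,0,0,0,0,0]]' >/dev/null; python3 st.py
python3 -m pendant '[[255,0.1,0,0,0,0,0],[255,0.1,0,0,0,0,0],[255,0,0,0,0,0,0]]' >/dev/null; python3 st.py
python3 -m pendant '[[255,0.1,0,0,0,0,0],[255,0.1,0,0,0,0,0],[255,0,0,0,0,0,0]]' >/dev/null; python3 st.py
python3 -m pendant '[[255,0.1,0,0,0,0,0],[255,0.1,0,0,0,0,0],[255,0,0,0,0,0,0]]' >/dev/null; python3 st.py
```

```text
t 15.33 T mm [-173.2   -1.9] z 0.0483 yaw rel 0.0027 F [-3.84 -0.67] 0.02 Mz [-0.8   0.02  0.02] w 0.021
t 15.58 T mm [-171.1   -1.9] z 0.0483 yaw rel 0.0028 F [-3.82  0.09] 0.04 Mz [-0.68 -0.01 -0.05] w 0.0209
t 15.83 T mm [-169.3   -1.9] z 0.0484 yaw rel 0.0028 F [-5.03 -0.26] 0.65 Mz [-0.79  0.05  0.03] w 0.0208
t 16.08 T mm [-167.6   -1.9] z 0.0484 yaw rel 0.0027 F [-4.71  0.14] 0.3 Mz [-0.88  0.02 -0.  ] w 0.0209
```

```bash

python3 -m pendant '[[255,0.1,0,0,0,0,0],[255,0.1,0,0,0,0,0],[255,0,0,0,0,0,0]]' >/dev/null; python3 st.py
python3 -m pendant '[[255,0.1,0,0,0,0,0],[255,0,0,0,0,0,0],[255,0,0,0,0,0,0]]' >/dev/null; python3 st.py
python3 -m pendant '[[255,0.1,0,0,0,0,0],[255,0,0,0,0,0,0],[255,0,0,0,0,0,0]]' >/dev/null; python3 st.py
```

```text
t 16.33 T mm [-165.6   -1.9] z 0.0484 yaw rel 0.0027 F [-4.48 -0.49] -0.01 Mz [-0.89  0.06  0.03] w 0.0211
t 16.58 T mm [-164.7   -1.9] z 0.0484 yaw rel 0.0026 F [-5.11  0.58] 0.93 Mz [-0.83  0.01  0.02] w 0.0211
t 16.83 T mm [-163.7   -1.9] z 0.0484 yaw rel 0.0026 F [-5.82 -0.39] 0.65 Mz [-0.84  0.09  0.02] w 0.0212
```

```bash

python3 -m pendant '[[255,0.1,0,0,0,0,0],[255,0,0,0,0,0,0],[255,0,0,0,0,0,0]]' >/dev/null; python3 st.py
python3 -m pendant '[[255,0.1,0,0,0,0,0],[255,0,0,0,0,0,0],[255,0,0,0,0,0,0]]' >/dev/null; python3 st.py
```

```text
t 17.08 T mm [-163.2   -1.9] z 0.0485 yaw rel 0.0027 F [-6.55  0.45] 0.32 Mz [-1.09  0.15  0.05] w 0.0212
t 17.33 T mm [-162.9   -2. ] z 0.0487 yaw rel 0.0026 F [-7.93  0.69] 1.02 Mz [-1.28  0.19  0.11] w 0.021
```

```bash
python3 - <<'E'
from h import *
im,c=snap("top","pics/top5.png")
a=cv2.resize(im[175:225,150:250],None,fx=7,fy=7,interpolation=cv2.INTER_CUBIC)
cv2.imwrite("pics/m5.png",a)
E
```

```text
(no output)
```

View pics/m5.png

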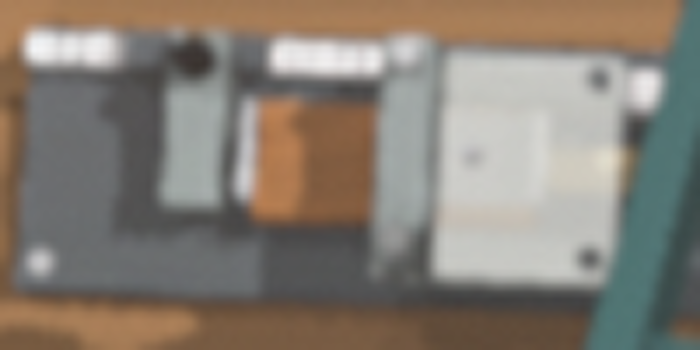

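The batten bears on the stop face, and the resistance is rising: 1 mm commanded gave 0.3 mm of travel. A little more ensures fully home.

```bash

python3 -m pendant '[[255,0.1,0,0,0,0,0],[255,0,0,0,0,0,0],[255,0,0,0,0,0,0]]' >/dev/null; python3 st.py
python3 -m pendant '[[255,0.1,0,0,0,0,0],[255,0,0,0,0,0,0],[255,0,0,0,0,0,0]]' >/dev/null; python3 st.py

```

```text
t 17.63 T mm [-162.5   -2. ] z 0.0489 yaw rel 0.0026 F [-9.72  1.3 ] 1.17 Mz [-1.57  0.19  0.17] w 0.0208
t 17.88 T mm [-162.1   -2. ] z 0.049 yaw rel 0.0026 F [-11.21   0.66] 2.07 Mz [-1.71  0.25  0.22] w 0.0209
```

```bash

python3 -m pendant '[[255,0,0,0,0,0,0],[255,-0.5,0,0,0,0,0],[255,-1,0,0,0,0,0],[255,-1.5,0,0,0,0,0],[255,-2,0,0,0,0,0]]' >/dev/null; python3 st.py
python3 -m pendant '[[255,-3,0,0,0,0,0],[255,-3,0,0,0,0,0],[255,-3,0,0,0,0,0],[255,-3,0,0,0,0,0],[255,-1,0,0,0,0,0]]' >/dev/null
python3 -m pendant '[[255,0,-2,0,0,0,0],[255,0,-3,0,0,0,0],[255,0,-3,0,0,0,0],[255,0,-3,0,0,0,0],[255,0,-3,0,0,0,0]]' >/dev/null
python3 -m pendant '[[255,0,0,0,0,0,0],[255,0,0,0.8,0,0,0],[255,0,0,0.6,0,0,0],[255,0,0,0.3,0,0,0],[255,0,0,0,0,0,0]]' >/dev/null; python3 st.py
```

```text
t 18.3 T mm [-207.9   -1.7] z 0.0477 yaw rel 0.0046 F [ 0.58 -0.68] -0.61 Mz [-0.04 -0.01 -0.01] w 0.0209
t 19.55 T mm [-338.9  137.4] z 0.0299 yaw rel 0.0036 F [ 0.73 -0.01] -1.04 Mz [-0.04 -0.01  0.02] w 0.0209
```

```bash

python3 -m pendant '[[255,0,0,0.1,0,0,0],[255,0,0,0,0,0,0],[255,0,0,0,0,0,0]]' >/dev/null; python3 st.py
python3 -m pendant '[[255,0,0,0.1,0,0,0],[255,0,0,0,0,0,0],[255,0,0,0,0,0,0]]' >/dev/null; python3 st.py
```

```text
t 19.8 T mm [-339.8  137.1] z 0.0304 yaw rel 0.0032 F [-0.87  0.09] -1.22 Mz [-0.01  0.03 -0.02] w 0.0209
t 20.05 T mm [-339.7  137.6] z 0.0294 yaw rel 0.0027 F [-0.29 -0.14] -1.36 Mz [ 0.   -0.07 -0.  ] w 0.0209
```

```bash

python3 -m pendant '[[255,0,0,0.05,0,0,0],[255,0,0,0.05,0,0,0],[255,0,0,0,0,0,0],[255,0,0,0,0,0,0]]' >/dev/null; python3 st.py
```

```text
t 20.38 T mm [-339.8  137.5] z 0.0288 yaw rel 0.0027 F [0.74 0.46] 3.25 Mz [0.14 0.15 0.04] w 0.0211
```

Touched down. Release, rise and look.

```bash

python3 -m pendant '[[200,0,0,0,0,0,0],[100,0,0,0,0,0,0],[0,0,0,0,0,0,0],[0,0,0,0,0,0,0],[0,0,0,0,0,0,0]]' >/dev/null
python3 -m pendant '[[0,0,0,0,0,0,0],[0,0,0,0,0,0,0],[0,0,0,0,0,0,0]]'
python3 -m pendant '[[0,0,0,-1,0,0,0],[0,0,0,-3,0,0,0],[0,0,0,-4,0,0,0],[0,0,0,-4,0,0,0],[0,0,0,-4,0,0,0]]' >/dev/null
python3 -m pendant '[[0,-4,0,0,0,0,0],[0,-4,0,0,0,0,0],[0,-4,0,0,0,0,0],[0,0,0,0,0,0,0],[0,0,0,0,0,0,0]]'
python3 - <<'E'
from h import *
im,c=snap("top","pics/top6.png")
a=cv2.resize(im[165:275,145:345],None,fx=4,fy=4,interpolation=cv2.INTER_CUBIC)
cv2.imwrite("pics/m6.png",a)
E
```

```text
clock: 21.05
eef_pos: [0.3946, -0.2462, 0.0283]
ee_rot: [2.261, 2.181, -0.0]
ft_force: [0.1, 0.2, -0.1]
gripper_width: 0.0855
clock: 21.88
eef_pos: [0.3898, -0.3675, 0.1884]
ee_rot: [-2.264, -2.177, -0.0]
ft_force: [0.2, 0.5, 0.1]
gripper_width: 0.0856
```

View pics/m6.png

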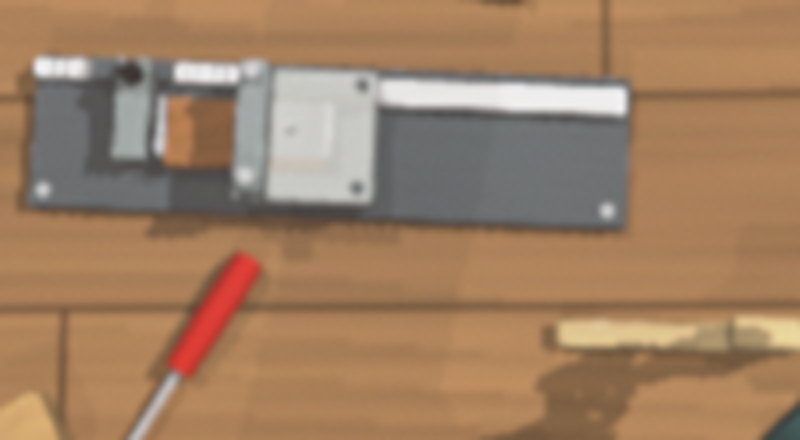

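```bash
python3 - <<'E'
from h import *
for n in (0,4,5,6):
    g=cv2.imread(f"pics/top{n}.png").astype(int)
    print(n,g[192:202,180:192].mean(0)[:,0].round().astype(int), (g[190:208,183:206,2]-g[190:208,183:206,0]).mean(0).round().astype(int)) 
E
```

```text
0 [158 141 120 108 105 116 155 182 156 105  74  72] [ 2  2  1  0  0  1  2  3  3  2  1  1  1  1  1  1  1  1  1  0 -1 -3 -4]
4 [164 146 124 112 108 120 160 188 161 109  77  74] [ 1  1  0 -1 -1  0  2  2  1  0  0  0 -1  0 -1  0 -1 -1  1 10 13  2 -4]
5 [161 134 102 120 173 187 143  92  79  80  81  80] [ 1  0  9 39 76 90 90 89 86 79 68 62 62 62 62 62 62 62 63 55 27  3 -4]
6 [164 139 106 118 169 187 145  94  80  81  82  81] [ 2  0  9 38 76 91 91 91 88 81 69 63 63 63 63 63 63 63 64 56 28  4 -3]
```

The face has moved about 2.3 px (≈6.7 mm) and is unchanged after withdrawal. Handing in.

```bash
python3 - <<'E'
from h import *
print(manip.read_state()["clock"]);print(manip.hand_in())
E
```

```text
21.9333
the job is handed in; nothing more can be done
None
```

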